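# Lift the rinsed ring stack out of the wash well with the T-foot lifter

## Robot

A 7-joint arm with a two-finger parallel gripper is mounted at the origin on a cart in front of the work surface, level with it; the furniture and walls round the work are solid. World frame = base frame: x ahead of the robot, y to its left, z up, the work surface at z = 0. Lengths are in m, angles in rad, forces in N, time in s.
With the tool pointing down it reaches from about 0.4 to 0.85 m from the base axis. Payload 4.5 kg.
Tool frame: the origin (TCP) lies at the very end of the fingers, on their centre line; the grasp point (between the pads) lies 19 mm behind it (grip_point_offset is the distance from the TCP to the grasp point, in m); z points along the fingers, y is the line along which they close (so a half turn about z gives the same grasp; the last joint's range is limited). The gripper opens to 88 mm and grips with 3 to 60 N. Pads are 18 mm wide; open, the fingers measure 123 mm over their backs; the gripper's body (75 mm by 187 mm) begins 45 mm behind the grasp point.
Start: joints at [1.291, 0.689, -0.195, 1.565, 0.157, 0.902, -0.215], TCP at [0.193, -0.594, 0.239] pointing down, gripper open.
Joint ranges: [-3.01, 3.01], [-0.46, 2.08], [-1.47, 1.51], [0.13, 2.56], [-1, 4.14], [0.04, 2.09], [-2.66, 2.66]. Speed limits (rad/s): [2.57, 2.57, 3.14, 3.14, 3.14, 3.14, 3.14].

## Interface

Orientations are given as a unit quaternion [x, y, z, w].
In Python, from plant import get_state, snapshot, camera_params, finish_job, grip_point_offset gives the robot as it stands.
- The arm moves only by the shell command python3 -m handwheel 'ROWS' [FORCE]. ROWS is a JSON list of rows, 1 to 10 of them, each written [opening, [dx, dy, dz], [rx, ry, rz]]: the opening from 0.0 (shut) to 1.0 (fully open), then dx, dy, dz in shares of 1 m (1.0 is 1 m), then a rotation vector rx, ry, rz in fractions of the full range, 1 being 360 degrees; each row is the pose to reach, as a shift and turn from the pose commanded when the command began, along the tool's axes at that moment; what a row does not reach only later rows make up. A row lasts 1/10 s, in which the tool goes at most 0.05 m and 0.15 rad, less where a joint would pass 70% of its speed; a pose out of reach is approached as far as the arm can. The fingers move at their own pace and stop on an object; FORCE is the grip in N (left out, the last holds). Time passes only in rows, so rows that do not move let the fingers close. It prints the time, the measured TCP pose, the force, the opening and the grip force at its end. Input that does not fit is refused with a message, and nothing moves.
- get_state(): the state, without advancing time (a new reading comes with each control period).
- snapshot(name): name is "scene" or "top"; returns (picture, depth): 384x512x3 uint8, red, green, blue; 384x512 float32, m along the optical axis (not along the pixel's ray), 0 where there is no reading.
- camera_params(name): a dict with "fx", "fy", "cx", "cy" (pixels), "rvec" (rotation vector, rad) and "tvec" (3), from world to camera coordinates, as OpenCV has them. Camera axes: x right, y down, z forward; pixel columns grow to the right and rows downward; lengths in m; the calibration is good to about 2 mm. A picture is of the moment at which its call begins. camera_params takes no time and is no camera call.
- finish_job(): hands the job in; it is judged then, once.
The state is a dict: "clock": time; "q": joint angles; "qd": joint speeds; "joint_torque": joint torques, N m; "tool_pos": TCP position; "eef_rot": TCP orientation; "contact_force": force on the tool from outside, world axes, zero at the start; "moment": the same for the moment, N m; "opening": opening from 0.0 (shut) to 1.0 (fully open); "finger_force": force on a finger pad.
Only numpy, scipy, OpenCV 4.12 (cv2) and the standard library are available. Lean on these libraries where they do the work, as an engineer would, in place of code of your own. Each camera call takes 0.05 s, during which the arm holds its last target. There are 200 camera calls.

## Task

Fetch the T-foot lifter from its stand and push it gently down through the three steel rings in the wash well, feeling for the slot hidden in the carrier plate beneath them: keep light pressure on, turn the lifter until its foot drops through and its shoulder sits on the plate. Give it a quarter turn so that the foot catches, lift carrier and rings out together, and stand the stack level in the clear sorting tray, set down gently, with the lifter left standing in it. Never lean hard on the well, and leave the specimen jar, the beaker and the timer where they are.

Things in the scene. Friction and masses are not known exactly. Their poses are not given: they have to be found in the camera images.
- well: Fixed round steel rinsing cup: inner diameter 58 mm, wall 4 mm, rim 52 mm above the table, inner floor 6 mm. Its foot plate has two ears with dark bolt heads, 112 mm over the ears, along its x axis. Origin: on the cup axis at table height, z up. Holds the carrier with the three rings on it.
- carrier_top (a point): Fixed point on the well's axis, 24 mm above the table: top of the loose carrier, a drum 56 mm wide, 18 mm high, unseen under the rings: a 6 mm plate over a 12 mm deep cavity. Slot through the plate's middle 19 x 9.5 mm, 1 mm chamfer; its long axis lies within 50 degrees either side of the well's x axis, not measured. Only friction keeps the carrier from turning; at a few N it stays put.
- lifter: Lifting key, 102 mm long, 0.1 kg, upright in its stand. Origin: centre of the foot's underside, z up the rod. From below: foot 16 (x) x 6 (y) x 5 mm; neck 6 mm thick, z = 5 to 14 mm; rod 16 mm thick from its shoulder at z = 14 mm to 70 mm; then the grip. With the shoulder on the carrier plate in the well the foot's underside is 10 mm above the table (24 mm while on top of it).
- lifter_grip (a point): Centre of the lifter's flat black grip, 85 mm above the foot's underside: 40 (x) x 18 (y) x 34 mm. Foot and grip have the same long direction (x): grasp across the 18 mm. Once the shoulder is on the plate the foot is 3 to 8 mm below the plate's underside, free to turn.
- stand: Fixed grey block 64 x 64 x 40 mm with a round hole 18.5 mm in diameter, 34 mm deep, in which the lifter stands. Origin: centre of the underside.
- ring_low: Lowest of three equal loose steel rings lying on the carrier in the well: outer diameter 56 mm, bore 20 mm, 8 mm thick, about 60 g. Origin: on the axis at the underside, z up (24 mm above table height at the start).
- ring_mid: Middle ring, same size, 8 mm higher.
- ring_top: Top ring, same size, 16 mm higher than the lowest; its upper face is 48 mm above table height, 4 mm below the well's rim.
- tray: Loose clear plastic sorting tray, 128 (x) x 184 (y) x 20 mm overall, its long axis pointing roughly away from the robot. Flat floor 106 x 164 mm, 3 mm above the table. Origin: centre of the underside, z up. With the carrier on its floor the rings' undersides are 21, 29 and 37 mm above the tray's underside.
- jar: Specimen jar with a yellow cap, 46 mm in diameter, 52 mm high; bystander. Origin: centre of the underside.
- beaker: Small glass beaker, 46 mm in diameter, 58 mm high; bystander. Origin: centre of the underside.
- timer: White bench timer, 70 x 64 x 20 mm; bystander. Origin: centre of the underside.
Not all that is in view belongs to the job. Of the things that look like the lifter, the middle-sized one is meant.

How it is judged:
On the way, in this order (a step that is already met when the one before it is completed fails the run):
1. the lifter is down through the rings and the slot, its shoulder on the carrier plate (foot below 14 mm above the well's underside, within 6 mm of the well's axis) (z of lifter in the frame of well below 0.014 m and horizontal distance between lifter and well below 0.006 m), for 0.1 s.
2. all three rings hang on the lifter clear above the well (z of ring_low in the frame of well above 0.072 m and z of ring_mid in the frame of well above 0.08 m and z of ring_top in the frame of well above 0.088 m and horizontal distance between each of ring_low, ring_mid, ring_top and lifter below 0.009 m), for 0.2 s.
At the end, for the whole second after the job is handed in: Rings stacked level in order on the carrier on the tray floor (heights within 4 mm, tilt under 5 deg, stack centre within 30 mm across and 60 mm along of the tray's centre), tray flat, lifter standing in them (tilt under 11 deg, foot through the plate), all released and at rest (z of ring_low in the frame of tray between 0.017 and 0.025 m and z of ring_mid in the frame of tray between 0.025 and 0.033 m and z of ring_top in the frame of tray between 0.033 and 0.041 m and x of ring_low in the frame of tray between -0.03 and 0.03 m and y of ring_low in the frame of tray between -0.06 and 0.06 m and angle between each of ring_low, ring_mid, ring_top's own z axis and vertical below 0.09 rad and angle between tray's own z axis and vertical below 0.05 rad and horizontal distance between each of ring_low, ring_top and lifter below 0.009 m and angle between lifter's own z axis and vertical below 0.2 rad and z of lifter in the frame of tray below 0.017 m and linear speed of ring_top below 0.01 m/s and linear speed of lifter below 0.02 m/s); the robot touches nothing.
It fails at once if the well or what stands in it is pressed with more than 40 N (contact force between well and anything else above 40 N).
It fails at once if the stack is banged down: the tray is loaded with more than 40 N (contact force between tray and anything else above 40 N).
It fails at once if a bystander is shifted by more than 25 mm (distance of any of jar, beaker, timer from where it was at the start of the episode above 0.025 m).
It also fails if it takes over 72 s, if anything falls off the work surface, if the arm or the gripper's body presses on something with over 40 N, if the wrist force passes 120 N, or if a joint passes its speed limit or range.

## Working session

There is one attempt and no reset: what is moved stays moved. The work goes in short steps, Python scripts to look and compute and a shell command to move; the robot and the scene stay as the last step left them, time stands still between calls to the robot, and variables do not carry over. Pictures are saved under pics/ and viewed, at most 10 in all, crops included, and the job is handed in when it is done.

```bash
mkdir -p pics; ls
cat > h.py <<'E'
import numpy as np,cv2
from plant import *
from scipy.spatial.transform import Rotation as R
def world(name,u,v,z=None,depth=None):
    p=camera_params(name);Rm=R.from_rotvec(p['rvec']).as_matrix();t=np.array(p['tvec'])
    d=np.array([(u-p['cx'])/p['fx'],(v-p['cy'])/p['fy'],1.])
    c=-Rm.T@t; w=Rm.T@d
    if depth is None: depth=(z-c[2])/w[2]
    return c+depth*w
def tool(target,s=None):
    s=s or get_state(); r=R.from_quat(s['eef_rot'])
    return r.inv().apply(np.array(target)-s['tool_pos'])
E
python3 - <<'E'
from h import *
for n in ('scene','top'):
    p,d=snapshot(n); np.savez(f'pics/{n}0.npz',p=p,d=d)
    cv2.imwrite(f'pics/{n}0.png',cv2.resize(p[:,:,::-1],(800,600),interpolation=cv2.INTER_CUBIC))
    c=camera_params(n);print(n,c, -R.from_rotvec(c['rvec']).as_matrix().T@np.array(c['tvec']))
print(get_state(),grip_point_offset)
E
```

```text
pics
scene {'fx': 393.33604533851945, 'fy': 393.33604533851945, 'cx': 251.57848730854306, 'cy': 189.06328895667858, 'rvec': array([ 2.08111054, -0.87820336,  0.46591855]), 'tvec': array([-0.35417352,  0.29978108,  0.61869621])} [ 0.00829981 -0.46226585  0.61994675]
top {'fx': 396.0425101414681, 'fy': 396.0425101414681, 'cx': 254.81912250239964, 'cy': 191.58693488888758, 'rvec': array([ 2.16333314, -2.17306673,  0.1496441 ]), 'tvec': array([0.00394003, 0.55360673, 0.88140085])} [0.4445378  0.01835594 0.94096365]
{'clock': 0.1, 'q': array([ 1.29079342,  0.68986253, -0.19455512,  1.56622245,  0.15729363,
        0.90251086, -0.21510158]), 'qd': array([-0.00021353, -0.00262974,  0.00094733, -0.00297902, -0.00089055,
        0.00066311, -0.00095645]), 'joint_torque': array([-2.43472394e-03, -5.28497529e+01, -1.27095133e+00, -1.53837347e+01,
       -5.24495775e-02,  2.03313626e-03,  1.75073984e-05]), 'tool_pos': array([ 0.19272853, -0.59395313,  0.23801927]), 'eef_rot': array([ 9.87708402e-01,  1.56305673e-01, -1.72836375e-04, -7.86790451e-04]), 'contact_force': array([-0.0746292 ,  0.72640794,  0.16636563]), 'moment': array([-0.00101767,  0.01017616, -0.02036058]), 'finger_force': 0.0, 'opening': 0.9985546605651938} 0.0187
```

View pics/top0.png

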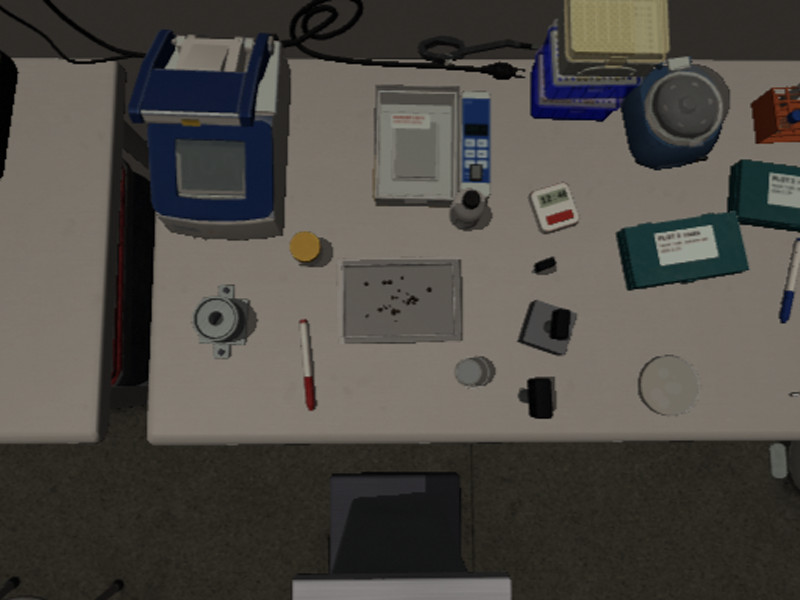

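View pics/scene0.png

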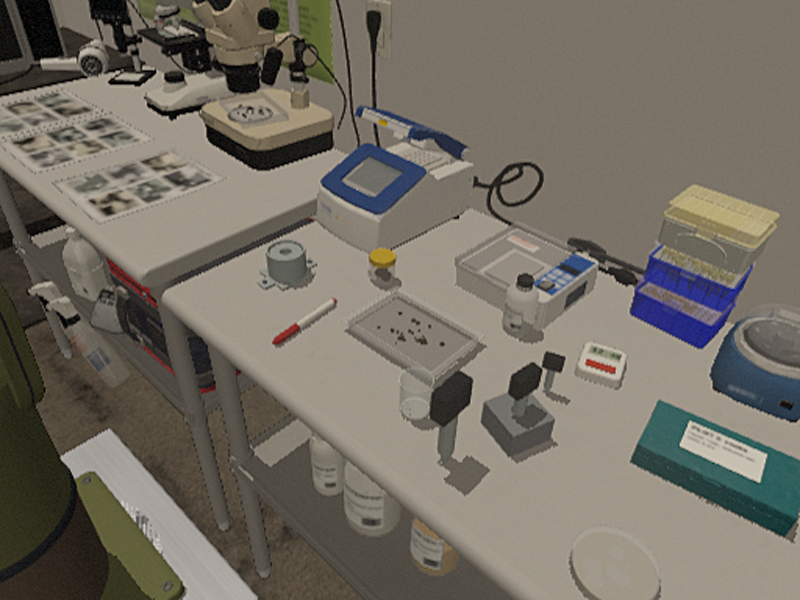

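The top view shows the well at (219,320), the stand with the lifter at (548,326) and its grip at (561,323). The tray is at (402,300), the jar at (305,248), the beaker at (473,371) and the timer at (555,207). The look-alikes are at (540,397) and (545,265). I'll enlarge these.

Run:
```python
from h import *
z=np.load('pics/top0.npz');p,d=z['p'],z['d']
s=np.load('pics/scene0.npz')
def crop(im,u,v,w,h,k): return cv2.resize(im[v:v+h,u:u+w,::-1],None,fx=k,fy=k,interpolation=cv2.INTER_CUBIC)
a=np.hstack([crop(p,115,175,50,60,8),crop(p,325,185,50,60,8)])
cv2.imwrite('pics/c1.png',a)
# depth-based
def cloud(n,p,d):
    c=camera_params(n);Rm=R.from_rotvec(c['rvec']).as_matrix()
    v,u=np.mgrid[:384,:512];X=np.stack([(u-c['cx'])/c['fx']*d,(v-c['cy'])/c['fy']*d,d],-1)-c['tvec']
    return X@Rm
for n,q in (('top',z),('scene',s)):
    W=cloud(n,q['p'],q['d']); np.save(f'pics/W{n}.npy',W)
    C={'grip':(0.5 if 0 else None)}
    g=world(n,*( (561/1.5625,323/1.5625) if n=='top' else (525/1.5625,380/1.5625)),z=.1)
    print(n,'grip guess',g)
    m=(W[...,2]>.07)&(np.linalg.norm(W[...,:2]-g[:2],axis=-1)<.05)&(q['d']>0)&(q['p'].max(-1)<60)
    P=W[m]; print(m.sum(),P.mean(0),P.min(0),P.max(0)); 
    T=P[P[:,2]>P[:,2].max()-.006]; print('rect',cv2.minAreaRect(T[:,:2].astype(np.float32)*1000),len(T))
```

```text
top grip guess [ 0.5122153  -0.22012455  0.1       ]
218 [ 0.51149341 -0.21651502  0.102894  ] [ 0.49197284 -0.22909276  0.07554478] [ 0.53247418 -0.20786838  0.11081401]
rect ((512.1417846679688, -218.9052734375), (18.03508186340332, 39.92770004272461), 83.3544692993164) 144
scene grip guess [ 0.50525217 -0.22270984  0.1       ]
323 [ 0.50574504 -0.22194407  0.09789341] [ 0.49058031 -0.23021616  0.07667802] [ 0.53041055 -0.20940564  0.10894352]
rect ((511.0489501953125, -220.0475311279297), (17.079299926757812, 39.502784729003906), 83.95821380615234) 153
```

View pics/c1.png

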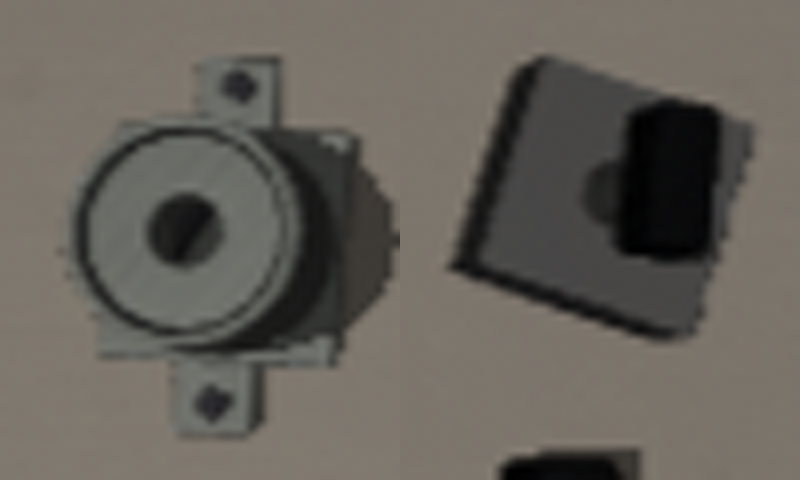

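Both cameras agree on the grip, at about (0.511,-0.219), 18x40 mm and top at 109 mm as expected. In the left crop the well's bolts are at (239,86) and (212,402). Next I'll measure the well, the tray and the bystanders.

Run:
```python
from h import *
from scipy.optimize import least_squares
for n in ('top','scene'):
    z=np.load(f'pics/{n}0.npz');p,d=z['p'],z['d'];W=np.load(f'pics/W{n}.npy')
    g=world('top',115+188/8,175+230/8,z=.05)
    r=np.linalg.norm(W[...,:2]-g[:2],axis=-1)
    m=(r<.045)&(abs(W[...,2]-.05)<.006)&(d>0);P=W[m]
    print(n,'guess',g,'rim rect',cv2.minEnclosingCircle(P[:,:2].astype(np.float32)*1000),P[:,2].min(),P[:,2].max())
    # grid fit: stand
    g=world('top',325+180/8,185+190/8,z=.04)
    m=(np.linalg.norm(W[...,:2]-g[:2],axis=-1)<.055)&(abs(W[...,2]-.04)<.005)&(d>0);P=W[m]
    print('stand',cv2.minAreaRect(P[:,:2].astype(np.float32)*1000))
    g=world('top',402/1.5625,300/1.5625,z=.01)
    dd=W[...,:2]-g[:2]
    m=(abs(dd[...,0])<.085)&(abs(dd[...,1])<.11)&(W[...,2]>.012)&(W[...,2]<.026)&(d>0);P=W[m]
    print('tray',g,cv2.minAreaRect(P[:,:2].astype(np.float32)*1000),len(P))
a=world('top',115+239/8,175+86/8,z=.008);b=world('top',115+212/8,175+402/8,z=.008)
print('bolts',a,b,(a+b)/2,np.linalg.norm(a-b),np.degrees(np.arctan2(*(a-b)[1::-1])))
for k,c in dict(jar=(305,246,.052),beaker=(473,368,.058),timer=(555,207,.02),big=(540,397,.12),small=(545,265,.08),ringhole=(138.5*1.5625,203.75*1.5625,.048)).items():
    print(k,world('top',c[0]/1.5625,c[1]/1.5625,z=c[2]))
print(tool([.5115,-.2193,.20]))
```

```text
top guess [0.52496652 0.26321779 0.05      ] rim rect ((526.1491088867188, 266.2567443847656), 33.433834075927734) 0.04400781934503716 0.055612310879215976
stand ((512.2095336914062, -219.63619995117188), (64.7079086303711, 64.26012420654297), 71.04651641845703)
tray [ 0.55539234 -0.00479845  0.01      ] ((556.3552856445312, 1.1371307373046875), (128.76821899414062, 183.14874267578125), 0.8689824342727661) 1140
scene guess [0.52496652 0.26321779 0.05      ] rim rect ((524.1926879882812, 265.3031921386719), 34.17085647583008) 0.044008616714940524 0.05292025239892752
stand ((511.9888610839844, -218.68386840820312), (66.06514739990234, 65.427978515625), 70.46781158447266)
tray [ 0.55539234 -0.00479845  0.01      ] ((555.729248046875, 2.2794036865234375), (130.38929748535156, 186.75987243652344), 0.6878530383110046) 814
bolts [0.57142955 0.26101091 0.008     ] [0.47830091 0.2663068  0.008     ] [0.52486523 0.26365885 0.008     ] 0.09327910526342965 -3.25470147793262
jar [0.63017903 0.13723775 0.052     ]
beaker [ 0.45198561 -0.10394554  0.058     ]
timer [ 0.69704559 -0.24018694  0.02      ]
big [ 0.41302953 -0.1830339   0.12      ]
small [ 0.596311   -0.20607127  0.08      ]
ringhole [0.52514707 0.26376745 0.048     ]
[ 0.41888029 -0.25785825  0.03839404]
```

The stand and grip agree at (0.512,-0.219). The well is near (0.525,0.264) with its x axis at about -3°, and the tray is at (0.556,0.001) with its long axis along world y. All the sizes match. I'll move above the lifter.

Units first: turns go in shares of 360 degrees. So 0.43 rad / 6.2832 = 0.0684.

```bash
python3 -m handwheel '[[1,[0.419,-0.258,0.038],[0,0,0.0684]],[1,[0.419,-0.258,0.038],[0,0,0.0684]],[1,[0.419,-0.258,0.038],[0,0,0.0684]],[1,[0.419,-0.258,0.038],[0,0,0.0684]],[1,[0.419,-0.258,0.038],[0,0,0.0684]],[1,[0.419,-0.258,0.038],[0,0,0.0684]],[1,[0.419,-0.258,0.038],[0,0,0.0684]],[1,[0.419,-0.258,0.038],[0,0,0.0684]],[1,[0.419,-0.258,0.038],[0,0,0.0684]],[1,[0.419,-0.258,0.038],[0,0,0.0684]]]'; python3 -m handwheel '[[1,[0,0,0],[0,0,0]]]'
cat > t.py <<'E'
from h import *
import sys
s=get_state();print(s['clock'],s['tool_pos'].round(4),'yaw x',np.degrees(R.from_quat(s['eef_rot']).as_euler('xyz')).round(2),'F',s['contact_force'].round(2),'M',s['moment'].round(2),'q',s['q'].round(2),s['opening'])
if len(sys.argv)>3: print(tool([float(v) for v in sys.argv[1:4]],s).round(4))
E
python3 t.py .5118 -.2193 .073
```

```text
clock: 1.1
tool_pos: [0.5132, -0.217, 0.2003]
eef_rot: [0.998, -0.057, -0.0, -0.0]
contact_force: [0.5, -0.6, 0.1]
opening: 0.999
finger_force: 0.0
clock: 1.2
tool_pos: [0.5167, -0.2117, 0.1999]
eef_rot: [0.999, -0.052, 0.001, -0.003]
contact_force: [-1.0, -0.8, -0.2]
opening: 0.997
finger_force: 0.0
1.2 [ 0.5167 -0.2117  0.1999] yaw x [-1.797e+02 -1.300e-01 -5.950e+00] F [-1.02 -0.77 -0.22] M [-0.01  0.08  0.01] q [ 0.31  0.65 -0.01  1.82 -0.    0.67 -1.36] 0.9973185911678302
[-0.0044  0.0087  0.1269]
```

```bash
python3 -m handwheel '[[1,[0,0,0],[0,0,0]],[1,[0,0,0],[0,0,0]],[1,[0,0,0],[0,0,0]]]' >/dev/null; python3 t.py .5118 -.2193 .073
```

```text
1.5 [ 0.5106 -0.2215  0.2008] yaw x [ 1.7995e+02  4.0000e-02 -6.8300e+00] F [ 0.43  0.06 -0.14] M [0.07 0.05 0.04] q [ 0.32  0.65  0.    1.82 -0.    0.67 -1.36] 1.0011587261116341
[ 0.001  -0.0025  0.1278]
```

```bash
python3 -m handwheel '[[1,[0,0,0.04],[0,0,0]],[1,[0,0,0.08],[0,0,0]],[1,[0,0,0.11],[0,0,0]],[1,[0,0,0.127],[0,0,0]],[1,[0,0,0.127],[0,0,0]],[1,[0,0,0.127],[0,0,0]],[0.1,[0,0,0.127],[0,0,0]],[0.1,[0,0,0.127],[0,0,0]],[0.1,[0,0,0.127],[0,0,0]],[0.1,[0,0,0.127],[0,0,0]]]' 40;  python3 -m handwheel '[[0.1,[0,0,0],[0,0,0]],[0.1,[0,0,0],[0,0,0]],[0.1,[0,0,0],[0,0,0]]]'; python3 t.py .5118 -.2193 .073
```

```text
clock: 2.5
tool_pos: [0.5122, -0.2198, 0.0743]
eef_rot: [0.998, -0.058, 0.001, 0.0]
contact_force: [0.6, -0.7, -0.2]
opening: 0.663
finger_force: 0.0
clock: 2.8
tool_pos: [0.5119, -0.2197, 0.0737]
eef_rot: [0.998, -0.058, 0.0, 0.0]
contact_force: [-0.1, -0.1, -0.5]
opening: 0.397
finger_force: 0.0
2.8 [ 0.5119 -0.2197  0.0737] yaw x [180.    -0.    -6.66] F [-0.11 -0.11 -0.53] M [ 0.02 -0.03  0.07] q [ 0.32  0.85 -0.    1.9   0.01  0.39 -1.37] 0.39658949357652906
[-0.0001 -0.0004  0.0007]
```

Closing continues (18 mm is an opening of about 0.2), then lift.

```bash
python3 -m handwheel '[[0.1,[0,0,0],[0,0,0]],[0.1,[0,0,0],[0,0,0]],[0.1,[0,0,0],[0,0,0]],[0.1,[0,0,0],[0,0,0]],[0.1,[0,0,0],[0,0,0]]]'; python3 t.py; python3 -m handwheel '[[0.1,[0,0,-0.02],[0,0,0]],[0.1,[0,0,-0.05],[0,0,0]],[0.1,[0,0,-0.09],[0,0,0]],[0.1,[0,0,-0.1],[0,0,0]],[0.1,[0,0,-0.1],[0,0,0]],[0.1,[0,0,-0.1],[0,0,0]],[0.1,[0,0,-0.1],[0,0,0]]]'; python3 t.py 0.525 0.264 0.155
```

```text
clock: 3.3
tool_pos: [0.5119, -0.2198, 0.0737]
eef_rot: [0.998, -0.058, 0.0, 0.0]
contact_force: [-0.2, -1.6, -1.2]
opening: 0.202
finger_force: 39.9
3.3 [ 0.5119 -0.2198  0.0737] yaw x [180.    -0.    -6.66] F [-0.17 -1.56 -1.23] M [ 0.09  0.01 -0.01] q [ 0.32  0.85 -0.    1.9   0.01  0.39 -1.37] 0.2022438956444694
clock: 4.0
tool_pos: [0.5107, -0.2193, 0.1721]
eef_rot: [0.998, -0.058, -0.002, -0.0]
contact_force: [0.3, -0.5, -0.7]
opening: 0.201
finger_force: 39.9
4.0 [ 0.5107 -0.2193  0.1721] yaw x [-179.96    0.19   -6.65] F [ 0.26 -0.47 -0.74] M [ 0.03 -0.01 -0.01] q [ 0.32  0.69 -0.    1.85  0.    0.61 -1.36] 0.20122663266932297
[-0.0417 -0.4817  0.0176]
```

Gripped firmly: opening 0.20 is 18 mm, and the foot is 67.7 mm below the TCP. I'll carry it to above the well while turning about half a turn, to leave range for the last joint. First I'll check clearance to the instrument behind the well.

```bash
python3 - <<'E'
import numpy as np
for n in('top','scene'):
    W=np.load(f'pics/W{n}.npy').reshape(-1,3)
    m=(abs(W[:,1]-.26)<.14)&(W[:,0]>.58)&(W[:,0]<.8)&(W[:,2]>.06)&(W[:,2]<.4)
    P=W[m]
    for lo in(.06,.1,.14,.18):
        Q=P[(P[:,2]>lo)&(P[:,2]<lo+.04)]; print(n,lo,len(Q),np.percentile(Q[:,0],2) if len(Q) else '')
E
python3 -m handwheel '[[0.1,[-0.006,-0.048,0],[0,0,-0.0239]],[0.1,[-0.01,-0.096,0],[0,0,-0.0477]],[0.1,[-0.014,-0.144,0],[0,0,-0.0716]],[0.1,[-0.018,-0.192,0],[0,0,-0.0955]],[0.1,[-0.022,-0.24,0],[0,0,-0.1194]],[0.1,[-0.026,-0.288,0],[0,0,-0.1432]],[0.1,[-0.03,-0.336,0],[0,0,-0.1671]],[0.1,[-0.034,-0.384,0],[0,0,-0.191]],[0.1,[-0.038,-0.432,0],[0,0,-0.2149]],[0.1,[-0.0417,-0.4817,0],[0,0,-0.2387]]]'; python3 -m handwheel '[[0.1,[0,0,0],[0,0,-0.0239]],[0.1,[0,0,0],[0,0,-0.0477]],[0.1,[0,0,0],[0,0,-0.0716]],[0.1,[0,0,0],[0,0,-0.0955]],[0.1,[0,0,0],[0,0,-0.1194]],[0.1,[0,0,0],[0,0,-0.1432]],[0.1,[0,0,0],[0,0,-0.1432]],[0.1,[0,0,0],[0,0,-0.1432]]]' ; python3 t.py .525 .264 .130
```

```text
top 0.06 778 0.6501852524701567
top 0.1 4342 0.6605356768906807
top 0.14 565 0.7594459367325261
top 0.18 1279 0.7485872260277694
scene 0.06 992 0.6493627416290858
scene 0.1 1808 0.66084790758101
scene 0.14 215 0.7618205142744807
scene 0.18 355 0.7465186521085379
clock: 5.0
tool_pos: [0.5253, 0.2647, 0.1721]
eef_rot: [0.768, 0.64, -0.002, -0.0]
contact_force: [0.9, -0.0, -2.2]
opening: 0.204
finger_force: 39.9
clock: 5.8
tool_pos: [0.5258, 0.2631, 0.1725]
eef_rot: [0.418, 0.909, -0.001, -0.001]
contact_force: [0.2, 0.5, -1.4]
opening: 0.198
finger_force: 39.9
5.8 [0.5258 0.2631 0.1725] yaw x [-1.7989e+02 -5.0000e-02  1.3064e+02] F [ 0.24  0.46 -1.43] M [-0.04 -0.16 -0.04] q [-0.21  0.78 -0.59  1.73  0.57  0.81 -0.36] 0.1976527379749656
[0.0011 0.0001 0.0425]
```

Run:
```python
from h import *
p,d=snapshot('scene');np.savez('pics/s1.npz',p=p,d=d)
c=p[85:205,130:240,::-1]
cv2.imwrite('pics/s1.png',cv2.resize(c,None,fx=5,fy=5,interpolation=cv2.INTER_CUBIC))
c=camera_params('scene')
def proj(P): return cv2.projectPoints(np.array(P,float).reshape(-1,1,3),c['rvec'],c['tvec'],np.array([[c['fx'],0,c['cx']],[0,c['fy'],c['cy']],[0,0,1]]),None)[0][:,0]
s=get_state();t=s['tool_pos'];print(t)
q=proj([t+[0,0,-.0677],t+[0,0,-.0537],t+[0,0,-.0],[.525,.264,.052],[.525,.264,.048]])
print((q-[130,85])*5+2)
# rim and bore ellipses in scene0 for well centre candidates
```

```text
[0.52588086 0.26328503 0.17284382]
[[258.45304731 287.55923899]
 [256.09528265 263.5660799 ]
 [246.66928397 167.64493454]
 [264.87999879 375.19543788]
 [265.51107378 381.56588161]]
```

View pics/s1.png

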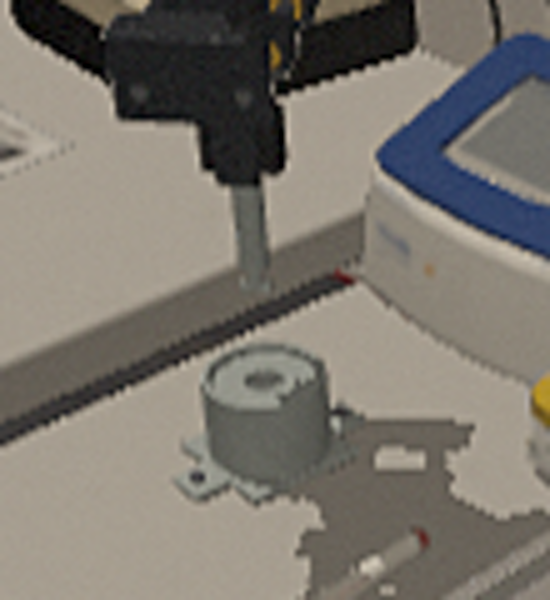

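The rod ends at (258,288), where the projection puts the foot at (258,287). The bore shows at (266,380) against a predicted (265,381). So the lifter is on the TCP axis and the well is at (0.525,0.264) within about 0.5 mm. I'll centre it and descend.

Converted, 0.12 rad / 6.2832 = 0.0191.

```bash
python3 -m handwheel '[[0.1,[0.0011,0.0001,0.02],[0,0,0.0191]],[0.1,[0.0011,0.0001,0.04],[0,0,0.0191]],[0.1,[0.0011,0.0001,0.045],[0,0,0.0191]],[0.1,[0.0011,0.0001,0.045],[0,0,0.0191]],[0.1,[0.0011,0.0001,0.045],[0,0,0.0191]]]' ; python3 t.py .525 .2642 .1005
```

```text
clock: 6.35
tool_pos: [0.5259, 0.2649, 0.1293]
eef_rot: [0.47, 0.883, 0.0, 0.0]
contact_force: [0.0, -0.3, -1.5]
opening: 0.197
finger_force: 39.9
6.35 [0.5259 0.2649 0.1293] yaw x [179.94  -0.   123.95] F [ 0.03 -0.28 -1.49] M [-0.03 -0.07 -0.  ] q [-0.26  0.83 -0.51  1.76  0.59  0.71 -0.5 ] 0.19662298655992874
[-0.     -0.0012  0.0288]
```

```bash
python3 -m handwheel '[[0.1,[0,-0.001,0.006],[0,0,0]],[0.1,[0,-0.001,0.01],[0,0,0]],[0.1,[0,-0.001,0.014],[0,0,0]],[0.1,[0,-0.001,0.018],[0,0,0]],[0.1,[0,-0.001,0.018],[0,0,0]]]' ; python3 t.py .525 .2642 .1005
```

```text
clock: 6.85
tool_pos: [0.5245, 0.2638, 0.1101]
eef_rot: [0.47, 0.883, -0.0, -0.0]
contact_force: [-0.2, -0.0, -0.8]
opening: 0.196
finger_force: 39.9
6.85 [0.5245 0.2638 0.1101] yaw x [-179.95   -0.    123.99] F [-0.2  -0.02 -0.81] M [ 0.02 -0.1  -0.04] q [-0.27  0.86 -0.49  1.78  0.61  0.67 -0.52] 0.19643707166176103
[0.0001 0.0007 0.0096]
```

In the bore with no contact. I'll go on down towards the plate (expected at TCP 0.0917).

```bash
python3 -m handwheel '[[0.1,[0,0,0.004],[0,0,0]],[0.1,[0,0,0.008],[0,0,0]],[0.1,[0,0,0.012],[0,0,0]],[0.1,[0,0,0.015],[0,0,0]],[0.1,[0,0,0.016],[0,0,0]],[0.1,[0,0,0.016],[0,0,0]]]' ; python3 t.py .525 .2642 .0917
```

```text
clock: 7.45
tool_pos: [0.5247, 0.2639, 0.0944]
eef_rot: [0.47, 0.883, -0.0, -0.0]
contact_force: [-0.1, 1.0, -0.9]
opening: 0.195
finger_force: 39.9
7.45 [0.5247 0.2639 0.0944] yaw x [-179.98   -0.    123.98] F [-0.1   1.04 -0.89] M [ 0.14 -0.18  0.01] q [-0.28  0.88 -0.47  1.78  0.63  0.64 -0.53] 0.19484455365702097
[0.0001 0.0004 0.0027]
```

```bash
python3 -m handwheel '[[0.1,[0,0,0.001],[0,0,0]],[0.1,[0,0,0.002],[0,0,0]],[0.1,[0,0,0.003],[0,0,0]],[0.1,[0,0,0.003],[0,0,0]]]' ; python3 t.py .525 .2642 .0917
```

```text
clock: 7.85
tool_pos: [0.525, 0.2641, 0.0928]
eef_rot: [0.47, 0.883, 0.0, 0.0]
contact_force: [-1.8, 0.2, 7.9]
opening: 0.199
finger_force: 40.0
7.85 [0.525  0.2641 0.0928] yaw x [1.7995e+02 3.0000e-02 1.2398e+02] F [-1.8   0.17  7.95] M [-0.19  0.24  0.02] q [-0.28  0.88 -0.47  1.79  0.63  0.63 -0.53] 0.1986801727995103
[0.     0.     0.0011]
```

Contact with the plate at TCP 0.0928, about 9 N. I'll ease to about 5 N and turn in steps.

Converted, -0.05 rad / 6.2832 = -0.008.

```bash
python3 -m handwheel '[[0.1,[0,0,-0.0005],[0,0,0]],[0.1,[0,0,-0.0005],[0,0,0]]]' | grep -E 'pos|force';  python3 -m handwheel '[[0.1,[0,0,0],[0,0,-0.008]],[0.1,[0,0,0],[0,0,-0.0159]],[0.1,[0,0,0],[0,0,-0.0239]],[0.1,[0,0,0],[0,0,-0.0318]],[0.1,[0,0,0],[0,0,-0.0318]]]'| grep -E 'pos|force' ; python3 t.py
```

```text
tool_pos: [0.525, 0.2641, 0.093]
contact_force: [-0.3, -0.2, 6.6]
finger_force: 39.9
tool_pos: [0.5249, 0.2642, 0.0922]
contact_force: [0.2, 1.6, 0.1]
finger_force: 39.9
8.55 [0.5249 0.2642 0.0922] yaw x [ 1.7995e+02 -3.0000e-02  1.3545e+02] F [0.19 1.55 0.12] M [ 0.32 -0.25  0.01] q [-0.25  0.89 -0.52  1.78  0.69  0.66 -0.38] 0.20095352858292984
```

Converted, -0.2 rad / 6.2832 = -0.0318.

```bash
python3 -m handwheel '[[0.1,[0,0,0],[0,0,-0.008]],[0.1,[0,0,0],[0,0,-0.0159]],[0.1,[0,0,0],[0,0,-0.0239]],[0.1,[0,0,0],[0,0,-0.0318]],[0.1,[0,0,0],[0,0,-0.0318]]]'| grep -E 'pos|force' ; python3 t.py
```

```text
tool_pos: [0.525, 0.264, 0.092]
contact_force: [0.8, 0.9, 0.0]
finger_force: 39.9
9.05 [0.525 0.264 0.092] yaw x [ 1.7998e+02 -1.0000e-02  1.4683e+02] F [0.82 0.9  0.02] M [ 0.24 -0.38  0.02] q [-0.22  0.9  -0.58  1.78  0.74  0.69 -0.23] 0.19915807701442745
```

The force fell away while turning. I'll press a little to see whether the foot has dropped.

```bash
python3 -m handwheel '[[0.1,[0,0,0.0005],[0,0,0]],[0.1,[0,0,0.001],[0,0,0]],[0.1,[0,0,0.001],[0,0,0]]]'| grep -E 'pos|force' ; python3 t.py
```

```text
tool_pos: [0.525, 0.264, 0.0916]
contact_force: [0.5, 1.1, 3.9]
finger_force: 39.9
9.35 [0.525  0.264  0.0916] yaw x [1.7997e+02 3.0000e-02 1.4686e+02] F [0.55 1.11 3.87] M [ 0.14 -0.26 -0.01] q [-0.22  0.9  -0.57  1.78  0.74  0.69 -0.23] 0.19996893648872713
```

Converted, -0.15 rad / 6.2832 = -0.0239.

```bash
python3 -m handwheel '[[0.1,[0,0,0],[0,0,-0.008]],[0.1,[0,0,0],[0,0,-0.0159]],[0.1,[0,0,0],[0,0,-0.0239]],[0.1,[0,0,0],[0,0,-0.0239]]]'| grep -E 'pos|force' ; python3 t.py
```

```text
tool_pos: [0.5252, 0.2643, 0.0915]
contact_force: [0.3, 1.3, 3.6]
finger_force: 39.9
9.75 [0.5252 0.2643 0.0915] yaw x [1.7993e+02 2.0000e-02 1.5547e+02] F [0.27 1.31 3.62] M [ 0.29 -0.32 -0.  ] q [-0.2   0.91 -0.61  1.78  0.78  0.71 -0.11] 0.19838179143355197
```

Converted, -0.15 rad / 6.2832 = -0.0239.

```bash
python3 -m handwheel '[[0.1,[0,0,0],[0,0,-0.008]],[0.1,[0,0,0],[0,0,-0.0159]],[0.1,[0,0,0],[0,0,-0.0239]],[0.1,[0,0,0],[0,0,-0.0239]]]'| grep -E 'pos|force' ; python3 t.py
```

```text
tool_pos: [0.5251, 0.2644, 0.0915]
contact_force: [0.7, 1.4, 4.0]
finger_force: 39.9
10.15 [0.5251 0.2644 0.0915] yaw x [1.7992e+02 2.0000e-02 1.6402e+02] F [0.69 1.36 4.03] M [ 0.45 -0.41 -0.06] q [-0.18  0.92 -0.65  1.78  0.81  0.73  0.01] 0.19854205410050482
```

Converted, -0.15 rad / 6.2832 = -0.0239.

```bash
python3 -m handwheel '[[0.1,[0,0,0],[0,0,-0.008]],[0.1,[0,0,0],[0,0,-0.0159]],[0.1,[0,0,0],[0,0,-0.0239]],[0.1,[0,0,0],[0,0,-0.0239]]]'| grep -E 'pos|force' ; python3 t.py
```

```text
tool_pos: [0.525, 0.2645, 0.0915]
contact_force: [0.7, 1.9, 4.7]
finger_force: 39.9
10.55 [0.525  0.2645 0.0915] yaw x [1.7992e+02 3.0000e-02 1.7259e+02] F [0.68 1.88 4.7 ] M [ 0.5  -0.37  0.01] q [-0.17  0.93 -0.69  1.78  0.84  0.75  0.14] 0.19805995242292734
```

Converted, -0.15 rad / 6.2832 = -0.0239.

```bash
python3 -m handwheel '[[0.1,[0,0,0],[0,0,-0.008]],[0.1,[0,0,0],[0,0,-0.0159]],[0.1,[0,0,0],[0,0,-0.0239]],[0.1,[0,0,0],[0,0,-0.0239]]]'| grep -E 'pos|force' ; python3 t.py
```

```text
tool_pos: [0.525, 0.2645, 0.0916]
contact_force: [1.6, 1.1, 4.9]
finger_force: 39.9
10.95 [0.525  0.2645 0.0916] yaw x [ 1.7993e+02  3.0000e-02 -1.7884e+02] F [1.59 1.1  4.93] M [ 0.54 -0.34 -0.  ] q [-0.15  0.94 -0.72  1.78  0.87  0.77  0.26] 0.1966002475567145
```

Converted, -0.15 rad / 6.2832 = -0.0239.

```bash
python3 -m handwheel '[[0.1,[0,0,0],[0,0,-0.008]],[0.1,[0,0,0],[0,0,-0.0159]],[0.1,[0,0,0],[0,0,-0.0239]],[0.1,[0,0,0],[0,0,-0.0239]]]'| grep -E 'pos|force' ; python3 t.py
```

```text
tool_pos: [0.5248, 0.2644, 0.0916]
contact_force: [1.7, 1.2, 4.7]
finger_force: 39.9
11.35 [0.5248 0.2644 0.0916] yaw x [ 1.7995e+02  3.0000e-02 -1.7024e+02] F [1.73 1.18 4.71] M [ 0.56 -0.31  0.01] q [-0.13  0.95 -0.76  1.78  0.9   0.8   0.39] 0.19770265402503248
```

Converted, -0.15 rad / 6.2832 = -0.0239.

```bash
python3 -m handwheel '[[0.1,[0,0,0],[0,0,-0.008]],[0.1,[0,0,0],[0,0,-0.0159]],[0.1,[0,0,0],[0,0,-0.0239]],[0.1,[0,0,0],[0,0,-0.0239]]]'| grep -E 'pos|force' ; python3 t.py
```

```text
tool_pos: [0.5248, 0.2645, 0.0916]
contact_force: [0.5, 1.6, 4.5]
finger_force: 39.9
11.75 [0.5248 0.2645 0.0916] yaw x [ 1.7995e+02  3.0000e-02 -1.6164e+02] F [0.51 1.64 4.46] M [ 0.51 -0.23  0.02] q [-0.11  0.96 -0.79  1.78  0.92  0.82  0.52] 0.2015685894054433
```

Converted, -0.15 rad / 6.2832 = -0.0239.

```bash
python3 -m handwheel '[[0.1,[0,0,0],[0,0,-0.008]],[0.1,[0,0,0],[0,0,-0.0159]],[0.1,[0,0,0],[0,0,-0.0239]],[0.1,[0,0,0],[0,0,-0.0239]]]'| grep -E 'pos|force' ; python3 t.py
```

```text
tool_pos: [0.5247, 0.2645, 0.0916]
contact_force: [0.8, 2.6, 5.7]
finger_force: 39.9
12.15 [0.5247 0.2645 0.0916] yaw x [ 1.7995e+02  4.0000e-02 -1.5304e+02] F [0.81 2.55 5.73] M [ 0.58 -0.21 -0.04] q [-0.1   0.97 -0.82  1.78  0.95  0.84  0.65] 0.20353594949262163
```

Converted, -0.15 rad / 6.2832 = -0.0239.

```bash
python3 -m handwheel '[[0.1,[0,0,0],[0,0,-0.008]],[0.1,[0,0,0],[0,0,-0.0159]],[0.1,[0,0,0],[0,0,-0.0239]],[0.1,[0,0,0],[0,0,-0.0239]]]'| grep -E 'pos|force' ; python3 t.py
```

```text
tool_pos: [0.5245, 0.2646, 0.0916]
contact_force: [0.6, 1.4, 5.3]
finger_force: 39.9
12.55 [0.5245 0.2646 0.0916] yaw x [ 1.7994e+02  3.0000e-02 -1.4443e+02] F [0.57 1.39 5.3 ] M [ 0.58 -0.11 -0.07] q [-0.09  0.99 -0.86  1.78  0.97  0.87  0.78] 0.1983378370309261
```

Converted, -0.15 rad / 6.2832 = -0.0239.

```bash
python3 -m handwheel '[[0.1,[0,0,0],[0,0,-0.008]],[0.1,[0,0,0],[0,0,-0.0159]],[0.1,[0,0,0],[0,0,-0.0239]],[0.1,[0,0,0],[0,0,-0.0239]]]'| grep -E 'pos|force' ; python3 t.py
```

```text
tool_pos: [0.5243, 0.2647, 0.0916]
contact_force: [0.3, 2.2, 5.6]
finger_force: 39.9
12.95 [0.5243 0.2647 0.0916] yaw x [ 1.7993e+02  3.0000e-02 -1.3583e+02] F [0.33 2.2  5.61] M [ 0.61 -0.02  0.01] q [-0.07  1.   -0.89  1.77  0.99  0.89  0.91] 0.1991503095959601
```

Converted, -0.15 rad / 6.2832 = -0.0239.

```bash
python3 -m handwheel '[[0.1,[0,0,0],[0,0,-0.008]],[0.1,[0,0,0],[0,0,-0.0159]],[0.1,[0,0,0],[0,0,-0.0239]],[0.1,[0,0,0],[0,0,-0.0239]]]'| grep -E 'pos|force' ; python3 t.py
```

```text
tool_pos: [0.524, 0.2648, 0.0916]
contact_force: [0.3, 2.3, 5.9]
finger_force: 39.9
13.35 [0.524  0.2648 0.0916] yaw x [ 1.7991e+02  3.0000e-02 -1.2722e+02] F [0.33 2.28 5.92] M [ 0.65  0.09 -0.05] q [-0.06  1.01 -0.92  1.77  1.01  0.91  1.05] 0.20220589219865748
```

The full range is swept without a drop, with the plate at TCP 0.0916 as expected, and the lateral force suggests I'm off centre. I'll lift 3 mm and feel for the bore walls to find the true axis.

```bash
cat > f.py <<'E'
from h import *
s=get_state();r=R.from_quat(s['eef_rot']);print('pos',(s['tool_pos']*1000).round(2),'tool F',r.inv().apply(s['contact_force']).round(1),'p tool mm',r.inv().apply(s['tool_pos']-[.525,.264,0]).round(5)*1000,'clk',s['clock'])
E
python3 -m handwheel '[[0.1,[0,0,-0.002],[0,0,0]],[0.1,[0,0,-0.004],[0,0,0]],[0.1,[0,0,-0.004],[0,0,0]]]'>/dev/null; python3 f.py
python3 -m handwheel '[[0.1,[0.0015,0,0],[0,0,0]],[0.1,[0.003,0,0],[0,0,0]],[0.1,[0.0035,0,0],[0,0,0]],[0.1,[0.0035,0,0],[0,0,0]],[0.1,[0.0035,0,0],[0,0,0]]]' >/dev/null; python3 f.py
python3 -m handwheel '[[0.1,[-0.002,0,0],[0,0,0]],[0.1,[-0.004,0,0],[0,0,0]],[0.1,[-0.0055,0,0],[0,0,0]],[0.1,[-0.007,0,0],[0,0,0]],[0.1,[-0.007,0,0],[0,0,0]],[0.1,[-0.007,0,0],[0,0,0]]]' >/dev/null; python3 f.py
python3 -m handwheel '[[0.1,[0.002,0,0],[0,0,0]],[0.1,[0.0035,0.0015,0],[0,0,0]],[0.1,[0.0035,0.003,0],[0,0,0]],[0.1,[0.0035,0.0035,0],[0,0,0]],[0.1,[0.0035,0.0035,0],[0,0,0]],[0.1,[0.0035,0.0035,0],[0,0,0]]]' >/dev/null; python3 f.py
python3 -m handwheel '[[0.1,[0,-0.002,0],[0,0,0]],[0.1,[0,-0.004,0],[0,0,0]],[0.1,[0,-0.0055,0],[0,0,0]],[0.1,[0,-0.007,0],[0,0,0]],[0.1,[0,-0.007,0],[0,0,0]],[0.1,[0,-0.007,0],[0,0,0]]]' >/dev/null; python3 f.py
```

```text
pos [524.62 264.    95.02] tool F [-2.9  1.5  2.3] p tool mm [  0.24   0.34 -95.02] clk 13.65
pos [523.45 262.2   95.36] tool F [-6.2  0.8  2.8] p tool mm [  2.08   0.18 -95.37] clk 14.15
pos [526.88 265.89  94.98] tool F [-0.   0.6  0.8] p tool mm [ -2.52  -0.42 -94.99] clk 14.75
pos [522.28 265.87  95.24] tool F [ 0.1 -1.2  0.2] p tool mm [  0.15   3.24 -95.24] clk 15.35
pos [527.23 262.84  95.36] tool F [-1.5  3.4  0.3] p tool mm [ -0.55  -2.34 -95.36] clk 15.95
```

The axis lies toward -x and +y in the tool frame. I'll probe further on the -x side with y at +0.7.

```bash
python3 -m handwheel '[[0.1,[-0.001,0.002,0],[0,0,0]],[0.1,[-0.003,0.004,0],[0,0,0]],[0.1,[-0.004,0.0042,0],[0,0,0]],[0.1,[-0.005,0.0042,0],[0,0,0]],[0.1,[-0.006,0.0042,0],[0,0,0]],[0.1,[-0.006,0.0042,0],[0,0,0]],[0.1,[-0.006,0.0042,0],[0,0,0]]]' >/dev/null; python3 f.py
python3 -m handwheel '[[0.1,[0.002,0,0],[0,0,0]],[0.1,[0.004,0,0],[0,0,0]],[0.1,[0.006,0,0],[0,0,0]],[0.1,[0.006,0,0],[0,0,0]],[0.1,[0.006,0,0],[0,0,0]]]' >/dev/null; python3 f.py
python3 -m handwheel '[[0.1,[-0.002,0.001,0],[0,0,0]],[0.1,[-0.003,0.003,0],[0,0,0]],[0.1,[-0.003,0.004,0],[0,0,0]],[0.1,[-0.003,0.004,0],[0,0,0]],[0.1,[-0.003,0.004,0],[0,0,0]]]' >/dev/null; python3 f.py
```

```text
pos [527.99 268.7   95.08] tool F [ 1.7 -0.4  1.7] p tool mm [ -5.51   0.41 -95.08] clk 16.65
pos [524.28 264.45  95.31] tool F [-0.8 -0.5  1.2] p tool mm [ 4.000e-02  8.500e-01 -9.531e+01] clk 17.15
pos [522.92 268.94  95.14] tool F [ 0.6 -1.   1.6] p tool mm [ -2.65   4.61 -95.15] clk 17.65
```

The walls are at x = -5.3/0 and y = -1.9/4.5 mm, so the axis is at tool (-2.6,1.3), which is world (0.5255,0.2669). I'll centre, touch down lightly, and sweep back.

Converted, 0.15 rad / 6.2832 = 0.0239.

```bash
python3 -m handwheel '[[0.1,[0,-0.002,0],[0,0,0]],[0.1,[0,-0.0033,0],[0,0,0]],[0.1,[0,-0.0033,0.002],[0,0,0]],[0.1,[0,-0.0033,0.0035],[0,0,0]],[0.1,[0,-0.0033,0.0042],[0,0,0]],[0.1,[0,-0.0033,0.0042],[0,0,0]]]' >/dev/null; python3 f.py
python3 -m handwheel '[[0.1,[0,0,0],[0,0,0.008]],[0.1,[0,0,0],[0,0,0.0159]],[0.1,[0,0,0],[0,0,0.0239]],[0.1,[0,0,0],[0,0,0.0239]]]'>/dev/null; python3 f.py
```

```text
pos [525.6  267.36  91.61] tool F [ 0.4 -0.9 -3.6] p tool mm [ -3.09   1.51 -91.61] clk 18.25
pos [525.67 267.7   91.59] tool F [ 0.4  0.  -4.1] p tool mm [ -3.18   2.18 -91.59] clk 18.65
```

Converted, 0.15 rad / 6.2832 = 0.0239.

```bash
python3 -m handwheel '[[0.1,[0,0,0],[0,0,0.008]],[0.1,[0,0,0],[0,0,0.0159]],[0.1,[0,0,0],[0,0,0.0239]],[0.1,[0,0,0],[0,0,0.0239]]]'>/dev/null; python3 f.py
```

```text
pos [525.67 267.82  91.56] tool F [ 0.2  1.1 -4.4] p tool mm [ -2.9    2.74 -91.55] clk 19.05
```

Units first: turns go in shares of 360 degrees. So 0.15 rad / 6.2832 = 0.0239.

```bash
python3 -m handwheel '[[0.1,[0.0004,-0.0006,0],[0,0,0.008]],[0.1,[0.0004,-0.0006,0],[0,0,0.0159]],[0.1,[0.0004,-0.0006,0],[0,0,0.0239]],[0.1,[0.0004,-0.0006,0],[0,0,0.0239]]]'>/dev/null; python3 f.py
```

```text
pos [525.73 267.12  91.55] tool F [-0.6  0.5 -5.6] p tool mm [ -2.2    2.5  -91.54] clk 19.45
```

Converted, 0.15 rad / 6.2832 = 0.0239.

```bash
python3 -m handwheel '[[0.1,[0,0,0],[0,0,0.008]],[0.1,[0,0,0],[0,0,0.0159]],[0.1,[0,0,0],[0,0,0.0239]],[0.1,[0,0,0],[0,0,0.0239]]]'>/dev/null; python3 f.py
```

```text
pos [525.72 266.98  91.48] tool F [-0.7  0.4 -6. ] p tool mm [ -1.73   2.64 -91.48] clk 19.85
```

Converted, 0.15 rad / 6.2832 = 0.0239.

```bash
python3 -m handwheel '[[0.1,[0,0,0],[0,0,0.008]],[0.1,[0,0,0],[0,0,0.0159]],[0.1,[0,0,0],[0,0,0.0239]],[0.1,[0,0,0],[0,0,0.0239]]]'>/dev/null; python3 f.py
```

```text
pos [525.75 266.89  91.44] tool F [-0.6  0.4 -5.3] p tool mm [ -1.33   2.77 -91.44] clk 20.25
```

Converted, 0.15 rad / 6.2832 = 0.0239.

```bash
python3 -m handwheel '[[0.1,[0,0,0],[0,0,0.008]],[0.1,[0,0,0],[0,0,0.0159]],[0.1,[0,0,0],[0,0,0.0239]],[0.1,[0,0,0],[0,0,0.0239]]]'>/dev/null; python3 f.py
```

```text
pos [525.72 266.76  91.32] tool F [ 0.5 -1.2 -5.7] p tool mm [ -0.85   2.78 -91.32] clk 20.65
```

Converted, 0.15 rad / 6.2832 = 0.0239.

```bash
python3 -m handwheel '[[0.1,[0,0,0],[0,0,0.008]],[0.1,[0,0,0],[0,0,0.0159]],[0.1,[0,0,0],[0,0,0.0239]],[0.1,[0,0,0],[0,0,0.0239]]]'>/dev/null; python3 f.py
```

```text
pos [525.68 266.44  91.13] tool F [-0.5  0.6 -4.5] p tool mm [ -0.41   2.5  -91.13] clk 21.05
```

Converted, 0.15 rad / 6.2832 = 0.0239.

```bash
python3 -m handwheel '[[0.1,[0,0,0],[0,0,0.008]],[0.1,[0,0,0],[0,0,0.0159]],[0.1,[0,0,0],[0,0,0.0239]],[0.1,[0,0,0],[0,0,0.0239]]]'>/dev/null; python3 f.py
```

```text
pos [525.75 265.87  90.99] tool F [ 0.  -1.3 -4.2] p tool mm [ -0.27   1.92 -90.99] clk 21.45
```

Converted, 0.15 rad / 6.2832 = 0.0239.

```bash
python3 -m handwheel '[[0.1,[0,0,0],[0,0,0.008]],[0.1,[0,0,0],[0,0,0.0159]],[0.1,[0,0,0],[0,0,0.0239]],[0.1,[0,0,0],[0,0,0.0239]]]'>/dev/null; python3 f.py; python3 t.py
```

```text
pos [525.32 266.29  90.49] tool F [-0.   0.9  0.5] p tool mm [  0.69   2.18 -90.49] clk 21.85
21.85 [0.5253 0.2663 0.0905] yaw x [-1.7998e+02 -2.0000e-02  1.5564e+02] F [ 0.38  0.79 -0.53] M [ 0.18 -0.35 -0.02] q [-0.2   0.92 -0.62  1.78  0.78  0.71 -0.11] 0.19710727986723722
```

Converted, 0.15 rad / 6.2832 = 0.0239.

```bash
python3 -m handwheel '[[0.1,[0,0,0],[0,0,0.008]],[0.1,[0,0,0],[0,0,0.0159]],[0.1,[0,0,0],[0,0,0.0239]],[0.1,[0,0,0],[0,0,0.0239]]]'>/dev/null; python3 f.py; python3 t.py
```

```text
pos [524.92 266.03  90.29] tool F [ 0.5 -0.8  1.2] p tool mm [  1.23   1.52 -90.29] clk 22.25
22.25 [0.5249 0.266  0.0903] yaw x [-1.7991e+02 -4.0000e-02  1.4706e+02] F [-0.86 -0.41 -1.15] M [-0.03 -0.11 -0.02] q [-0.22  0.91 -0.58  1.78  0.74  0.69 -0.23] 0.20389186111337332
```

The force vanished at yaw 155 to 147, so the foot is in the slot. I'll lower it.

```bash
python3 -m handwheel '[[0.1,[0,0,0.001],[0,0,0]],[0.1,[0,0,0.002],[0,0,0]],[0.1,[0,0,0.002],[0,0,0]]]'>/dev/null; python3 f.py
```

```text
pos [525.24 266.14  88.61] tool F [0.2 0.  1.1] p tool mm [  1.     1.85 -88.61] clk 22.55
```

```bash
python3 -m handwheel '[[0.1,[0,0,0.002],[0,0,0]],[0.1,[0,0,0.004],[0,0,0]],[0.1,[0,0,0.006],[0,0,0]],[0.1,[0,0,0.008],[0,0,0]],[0.1,[0,0,0.008],[0,0,0]]]'>/dev/null; python3 f.py;python3 -m handwheel '[[0.1,[0,0,0.001],[0,0,0]],[0.1,[0,0,0.002],[0,0,0]],[0.1,[0,0,0.003],[0,0,0]],[0.1,[0,0,0.003],[0,0,0]]]'>/dev/null; python3 f.py
```

```text
pos [525.37 266.24  80.68] tool F [-0.6 -0.6  1.6] p tool mm [  0.92   2.03 -80.68] clk 23.05
pos [525.46 266.3   77.87] tool F [0.5 0.1 1.2] p tool mm [  0.87   2.15 -77.87] clk 23.45
```

```bash
python3 -m handwheel '[[0.1,[0,0,0.0007],[0,0,0]],[0.1,[0,0,0.0012],[0,0,0]],[0.1,[0,0,0.0012],[0,0,0]]]'>/dev/null; python3 f.py; python3 t.py
```

```text
pos [525.62 266.46  77.63] tool F [-0.8 -2.3 -5.8] p tool mm [  0.78   2.42 -77.63] clk 23.75
23.75 [0.5256 0.2665 0.0776] yaw x [1.7999e+02 4.0000e-02 1.4689e+02] F [-0.6  -2.34  5.78] M [-0.29  0.23  0.03] q [-0.23  0.92 -0.56  1.78  0.76  0.67 -0.25] 0.19846422582988418
```

Seated (5.8 N, TCP 0.0776). Now I'll ease off and make the quarter turn.

Converted, -0.84 rad / 6.2832 = -0.1337.

```bash
python3 -m handwheel '[[0.1,[0,0,-0.001],[0,0,0]],[0.1,[0,0,-0.001],[0,0,-0.0223]],[0.1,[0,0,-0.001],[0,0,-0.0446]],[0.1,[0,0,-0.001],[0,0,-0.0668]],[0.1,[0,0,-0.001],[0,0,-0.0891]],[0.1,[0,0,-0.001],[0,0,-0.1114]],[0.1,[0,0,-0.001],[0,0,-0.1337]],[0.1,[0,0,-0.001],[0,0,-0.1337]]]'>/dev/null; python3 f.py;python3 -m handwheel '[[0.1,[0,0,0],[0,0,-0.0223]],[0.1,[0,0,0],[0,0,-0.0446]],[0.1,[0,0,0],[0,0,-0.0668]],[0.1,[0,0,0],[0,0,-0.0891]],[0.1,[0,0,0],[0,0,-0.1114]],[0.1,[0,0,0],[0,0,-0.1162]],[0.1,[0,0,0],[0,0,-0.1162]]]'>/dev/null; python3 f.py; python3 t.py
```

```text
pos [525.58 266.61  77.77] tool F [ 0.2 -0.5 -0.4] p tool mm [ -1.24   2.45 -77.77] clk 24.55
pos [525.48 266.48  77.78] tool F [ 0.7  0.6 -1. ] p tool mm [ -2.34   0.99 -77.78] clk 25.25
25.25 [0.5255 0.2665 0.0778] yaw x [ 1.7999e+02  1.0000e-02 -1.2338e+02] F [-0.91 -0.2   0.97] M [0.18 0.01 0.  ] q [-0.06  1.03 -0.91  1.77  1.05  0.91  1.09] 0.20181851749586097
```

```bash
python3 -m handwheel '[[0.1,[0,0,-0.003],[0,0,0]],[0.1,[0,0,-0.005],[0,0,0]],[0.1,[0,0,-0.008],[0,0,0]],[0.1,[0,0,-0.012],[0,0,0]],[0.1,[0,0,-0.016],[0,0,0]],[0.1,[0,0,-0.016],[0,0,0]]]' 55 >/dev/null; python3 f.py;python3 -m handwheel '[[0.1,[0,0,-0.01],[0,0,0]],[0.1,[0,0,-0.02],[0,0,0]],[0.1,[0,0,-0.03],[0,0,0]],[0.1,[0,0,-0.04],[0,0,0]],[0.1,[0,0,-0.05],[0,0,0]],[0.1,[0,0,-0.06],[0,0,0]],[0.1,[0,0,-0.07],[0,0,0]],[0.1,[0,0,-0.08],[0,0,0]],[0.1,[0,0,-0.085],[0,0,0]],[0.1,[0,0,-0.085],[0,0,0]]]'>/dev/null; python3 f.py; python3 t.py .5555 .002 .1
```

```text
pos [525.74 266.66  94.46] tool F [-0.2  0.6  3.6] p tool mm [ -2.71   0.8  -94.46] clk 25.85
pos [525.8  266.73 179.66] tool F [-0.   0.2  4.3] p tool mm [  -2.95    0.73 -179.66] clk 26.85
26.85 [0.5258 0.2667 0.1797] yaw x [-1.7997e+02  7.0000e-02 -1.2316e+02] F [-0.17  0.12 -4.26] M [ 0.13 -0.13  0.03] q [-0.02  0.91 -1.02  1.71  0.88  1.05  1.22] 0.20132839623492627
[ 0.2055 -0.1696  0.0795]
```

The load rose by about 3 N, so the stack is hanging. A quick look.

Run:
```python
from h import *
p,d=snapshot('scene')
cv2.imwrite('pics/s2.png',cv2.resize(p[60:205,110:330,::-1],None,fx=3.5,fy=3.5,interpolation=cv2.INTER_CUBIC))
```

```text
(no output)
```

View pics/s2.png

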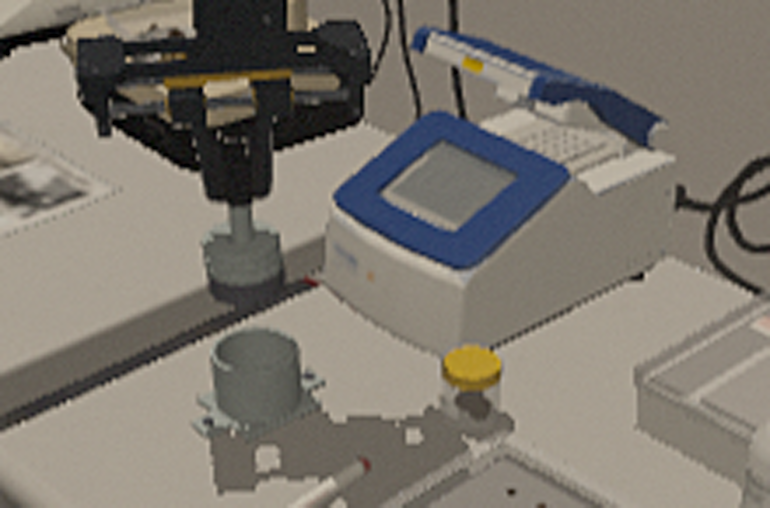

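The stack hangs level at (243,265) in the crop and the well is empty. I'll carry it smoothly to the tray.

```bash
python3 -m handwheel '[[0.1,[0.008,-0.007,0],[0,0,0]],[0.1,[0.02,-0.017,0],[0,0,0]],[0.1,[0.036,-0.03,0],[0,0,0]],[0.1,[0.053,-0.044,0],[0,0,0]],[0.1,[0.07,-0.058,0],[0,0,0]],[0.1,[0.087,-0.072,0],[0,0,0]],[0.1,[0.104,-0.086,0],[0,0,0]],[0.1,[0.121,-0.1,0],[0,0,0]],[0.1,[0.138,-0.114,0],[0,0,0]],[0.1,[0.155,-0.128,0],[0,0,0]]]'>/dev/null;python3 -m handwheel '[[0.1,[0.017,-0.014,0],[0,0,0]],[0.1,[0.032,-0.026,0],[0,0,0]],[0.1,[0.043,-0.035,0],[0,0,0]],[0.1,[0.0505,-0.0416,0.005],[0,0,0]],[0.1,[0.0505,-0.0416,0.015],[0,0,0]],[0.1,[0.0505,-0.0416,0.03],[0,0,0]],[0.1,[0.0505,-0.0416,0.045],[0,0,0]],[0.1,[0.0505,-0.0416,0.055],[0,0,0]],[0.1,[0.0505,-0.0416,0.06],[0,0,0]],[0.1,[0.0505,-0.0416,0.06],[0,0,0]]]'>/dev/null; python3 f.py; python3 t.py .5555 .002 .0777
```

```text
pos [554.67   1.99 117.88] tool F [-0.2  0.3  3.2] p tool mm [ 203.4  -167.78 -117.91] clk 28.9
28.9 [0.5547 0.002  0.1179] yaw x [ 1.7993e+02 -5.0000e-02 -1.2310e+02] F [-0.12  0.34 -3.25] M [ 0.12 -0.08 -0.02] q [ 0.45  0.96 -0.99  1.86  1.02  0.93  1.53] 0.19991658265476134
[-0.0005 -0.0007  0.0402]
```

```bash
python3 -m handwheel '[[0.1,[0,0,0.008],[0,0,0]],[0.1,[0,0,0.016],[0,0,0]],[0.1,[0,0,0.024],[0,0,0]],[0.1,[0,0,0.03],[0,0,0]],[0.1,[0,0,0.034],[0,0,0]],[0.1,[0,0,0.036],[0,0,0]],[0.1,[0,0,0.037],[0,0,0]],[0.1,[0,0,0.038],[0,0,0]],[0.1,[0,0,0.039],[0,0,0]]]'>/dev/null; python3 f.py; python3 -m handwheel '[[0.1,[0,0,0.0008],[0,0,0]],[0.1,[0,0,0.0016],[0,0,0]],[0.1,[0,0,0.0024],[0,0,0]],[0.1,[0,0,0.0024],[0,0,0]]]'>/dev/null; python3 f.py
```

```text
pos [555.32   1.64  79.96] tool F [0.5 0.1 3.3] p tool mm [ 203.04 -168.9   -79.96] clk 29.8
pos [555.09   1.53  77.32] tool F [-0.5 -0.1  3.6] p tool mm [ 203.32 -168.71  -77.29] clk 30.2
```

```bash
python3 -m handwheel '[[0.1,[0,0,0.0006],[0,0,0]],[0.1,[0,0,0.0012],[0,0,0]],[0.1,[0,0,0.0012],[0,0,0]]]'>/dev/null; python3 f.py; python3 -m handwheel '[[0.1,[0,0,0.0006],[0,0,0]],[0.1,[0,0,0.0012],[0,0,0]],[0.1,[0,0,0.0012],[0,0,0]]]'>/dev/null; python3 f.py
```

```text
pos [555.39   1.77  76.47] tool F [-0.7 -0.   0.3] p tool mm [ 202.91 -168.85  -76.49] clk 30.5
pos [555.15   1.56  75.01] tool F [ 0.1 -0.8  1.2] p tool mm [ 203.24 -168.76  -74.98] clk 30.8
```

Load transferred to the tray. I'll lower the last bit onto the shoulder.

```bash
python3 -m handwheel '[[0.1,[0,0,0.0006],[0,0,0]],[0.1,[0,0,0.0012],[0,0,0]],[0.1,[0,0,0.0012],[0,0,0]]]'>/dev/null; python3 f.py
```

```text
pos [555.15   1.58  73.8 ] tool F [ 0.2 -0.1  0.8] p tool mm [ 203.22 -168.76  -73.78] clk 31.1
```

```bash
python3 -m handwheel '[[0.1,[0,0,0.0006],[0,0,0]],[0.1,[0,0,0.0012],[0,0,0]],[0.1,[0,0,0.0012],[0,0,0]]]'>/dev/null; python3 f.py
```

```text
pos [555.35   1.81  73.61] tool F [ 3.   0.7 -6.9] p tool mm [ 202.94 -168.82  -73.49] clk 31.4
```

Seated. I'll ease off and release.

```bash
python3 -m handwheel '[[0.1,[0,0,-0.001],[0,0,0]],[0.1,[0,0,-0.001],[0,0,0]],[0.1,[0,0,-0.001],[0,0,0]]]'>/dev/null; python3 f.py;  python3 -m handwheel '[[0.3,[0,0,0],[0,0,0]],[0.4,[0,0,0],[0,0,0]],[0.5,[0,0,0],[0,0,0]],[0.7,[0,0,0],[0,0,0]],[0.9,[0,0,0],[0,0,0]],[0.9,[0,0,0],[0,0,0]],[0.9,[0,0,0],[0,0,0]],[0.9,[0,0,0],[0,0,0]]]'; python3 t.py
```

```text
pos [555.3    1.68  73.73] tool F [-0.9  0.4 -2.8] p tool mm [ 203.05 -168.82  -73.73] clk 31.7
clock: 32.5
tool_pos: [0.5552, 0.0016, 0.0736]
eef_rot: [-0.476, 0.879, -0.0, 0.0]
contact_force: [-0.3, 0.1, 1.0]
opening: 0.891
finger_force: 0.0
32.5 [0.5552 0.0016 0.0736] yaw x [-179.99   -0.   -123.15] F [-0.31  0.07  0.97] M [ 0.1  -0.08  0.01] q [ 0.42  1.03 -0.93  1.88  1.11  0.87  1.46] 0.890752065657135
```

```bash
python3 -m handwheel '[[0.9,[0,0,-0.01],[0,0,0]],[0.9,[0,0,-0.03],[0,0,0]],[0.9,[0,0,-0.06],[0,0,0]],[0.9,[0,0,-0.1],[0,0,0]],[0.9,[0,0,-0.14],[0,0,0]],[0.9,[0,0,-0.18],[0,0,0]],[0.9,[0,0,-0.18],[0,0,0]],[0.9,[0,0,-0.18],[0,0,0]]]'
python3 - <<'E'
from h import *
p,d=snapshot('scene')
cv2.imwrite('pics/s3.png',cv2.resize(p[110:290,200:380,::-1],None,fx=3.3,fy=3.3,interpolation=cv2.INTER_CUBIC))
E
```

```text
clock: 33.3
tool_pos: [0.5553, 0.0016, 0.2548]
eef_rot: [-0.476, 0.879, -0.001, 0.001]
contact_force: [0.2, -0.2, -0.3]
opening: 0.9
finger_force: 0.0
```

View pics/s3.png

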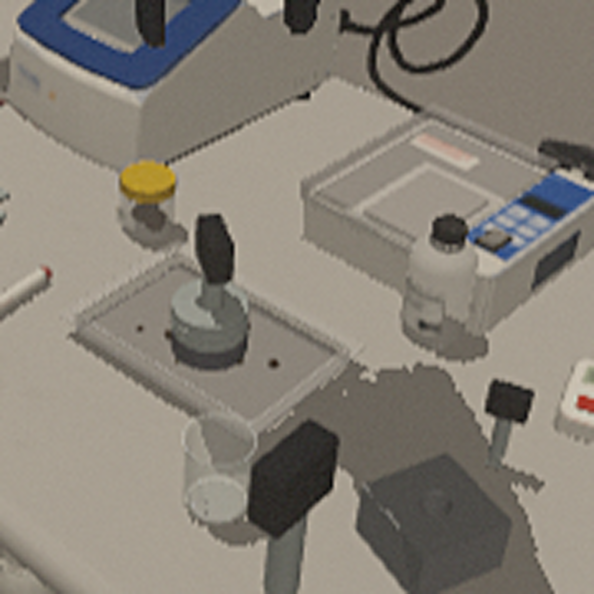

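The stack sits level in the tray's middle, at (210,325) in the crop. The lifter stands upright in it, the bystanders are unmoved and the gripper is clear. Handing in.

```bash
python3 -c "
from plant import *
print(finish_job())"
```

```text
the job is handed in; nothing more can be done
None
```

The job is handed in: the carrier and its three rings stand level near the middle of the tray with the lifter upright in them, released at about 33 s of the 72 s. The jar, beaker and timer stayed in place and no force I read went above 10 N; the hand-in gave no verdict.

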